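Check the middle rod on the thickness gauge

TASK

Pick the middle-thickness rod (neither the thin nor the thick one) out of the cluttered crate, lay it in the cradle at the head of the thickness gauge and let go of it. Then swing the black-knobbed lever to tip the cradle, so that the rod rolls down under the first gate and comes to rest against the second. Leave the other things in the crate.

Things in the scene. Friction and masses are not known exactly. Their poses are not given: they have to be found in the camera images.
- rod_mid_center (a point): centre of the rod to be gauged: plain round aluminium rod, 28 mm thick, 110 mm long, about 130 g, lying on the crate's floor. The rod's axis is this point's y axis (either end is the same); x and z turn with the rod as it rolls
- rod_thin_center (a point): centre of the thin rod, 16 mm thick, otherwise alike (110 mm long, y along its axis); stays in the crate
- rod_thick_center (a point): centre of the thick rod, 40 mm thick, otherwise alike (110 mm long, y along its axis); stays in the crate
- crate: open grey plastic crate, fixed to the bench, 266 mm (x) by 226 mm (y), 45 mm high, walls and floor 5 mm thick; origin under its centre, z up. The three rods lie side by side in any order, about 72 mm apart along the crate's x, each roughly along the crate's y
- gauge: thickness gauge, fixed: plywood base 280 x 150 mm, two rails (68 mm open between them) sloping 8 degrees down to its +x, side walls 124 mm apart inside. Cradle at the uphill (-x) end; then first steel gate, 34 mm over the rails, 85 mm from the cradle's hinge, and second, 21 mm over the rails, 150 mm from it. Only the lever rises over z = 0.14. Origin under the base's centre, z up; rods lie along its y
- cradle_seat (a point): fixed point of the gauge: centre of the 28 mm rod when it rests in the untipped cradle, axis along the gauge's y. The cradle is two pale plastic V-shaped saddles, 34 to 58 mm either side of this point along y, that take a rod lowered from above; between them fingers may reach 30 mm below this point
- cradle (a joint): angle of the tipping cradle, rad: 0 as it starts (holds a rod), 0.95 at its far stop; the rod rolls out at about 0.55 and more. It turns about the gauge's y through a point 18 mm downhill (+x) of cradle_seat and 6 mm below it. Stiff hinge (about 1 N at the knob), no spring, stays where left
- lever_knob (a point): centre of the 18 mm black knob on top of the lever (8 mm round bar, 66 mm long), 88 mm to the +y side of the gauge's middle. Moves with the cradle: at 0 it is 28 mm uphill of the hinge line and 60 mm above it; pushed towards the gauge's +x (downhill) it tips the cradle, and at 0.95 rad is 32 mm downhill of the hinge line
- gate2_rest (a point): fixed point of the gauge: where the centre of the 28 mm rod lies when it rests on the rails against the second gate
- marker: marker pen 135 mm long lying in the crate; stays there
- eyepiece: black eyepiece, 38 mm across and 50 mm high, in the crate, origin at its foot; stays there
- loose_cap: white open cap, 34 mm across and 30 mm high, in the crate, origin at its foot; stays there
- vial: capped glass vial, 27 mm across and 64 mm high, in the crate, origin at its foot; stays there
Mind the look-alikes: they are no part of the job. What is shaped like the loose_cap but red is not meant.

How it is judged:
By the outcome, as a careful person would: the job done as asked, in the order asked, and still so for the second after the job is handed in, with the robot touching nothing.
It also fails if it takes over 48 s, if anything falls off the work surface, if the arm or the gripper's body presses on something with over 40 N, if the wrist force passes 120 N, or if a joint passes its speed limit or range.

ROBOT

A 7-joint arm with a two-finger parallel gripper is mounted at the origin on a cart in front of the work surface, level with it; the furniture and walls round the work are solid. World frame = base frame: x ahead of the robot, y to its left, z up, the work surface at z = 0. Lengths are in mm, angles in rad, forces in N, time in s.
With the tool pointing down it reaches from about 350 to 900 mm from the base axis. Payload 7.2 kg.
Tool frame: the origin (TCP) lies at the very end of the fingers, on their centre line; the grasp point (between the pads) lies 19 mm behind it; z points along the fingers, y is the line along which they close (so a half turn about z gives the same grasp; the last joint's range is limited). The gripper opens to 88 mm and grips with 3 to 60 N. Pads are 20 mm wide; open, the fingers measure 115 mm over their backs; the gripper's body (75 mm by 178 mm) begins 61 mm behind the grasp point.
Start: joints at [1.065, 0.411, -0.013, 1.596, 0.006, 1.134, -0.082], TCP at [264.957, -566.063, 222.653] pointing down, gripper open.
Joint ranges: [-2.95, 2.95], [-0.29, 1.99], [-1.47, 1.44], [0.14, 2.54], [-1.03, 4.17], [0.13, 1.85], [-2.86, 2.86]. Speed limits (rad/s): [2.39, 2.39, 3.01, 3.01, 3.14, 3.14, 3.14].

INTERFACE

Orientations are given as [roll, pitch, yaw] about the fixed x, y, z axes, in that order (R = Rz(yaw) Ry(pitch) Rx(roll)).
In Python, from bench import read_state, camera, camera_params, close_job gives the robot as it stands.
- The arm moves only by the tool servo_tool, never from a script. Its argument "targets" is a list of rows, each a list of 7 numbers: the turn, a rotation vector about the tool's x, y, z in rad, then the shift along the tool's x, y, z in m, then the finger opening in m, from 0 to 0.0878. A call has 1 to 10 rows; each row shifts and turns the commanded pose from where the row before left it, along the tool's axes as they then stand; what a row does not reach is not made up. A row lasts 1/8 s, in which the tool goes at most 62.5 mm and 10.7 degrees, less where a joint would pass 70% of its speed; a pose out of reach is approached as far as the arm can. A call is refused whole if a number of a shift passes 0.0625 or a number of a turn 0.188, either way. A call with a gripper value outside its range is refused whole. The fingers move at their own pace and stop on an object; "newtons" is the grip in N (left out, the last holds). Time passes only in rows, so rows that do not move let the fingers close. It gives the time, the measured TCP pose, the force, the opening and the grip force at its end, in the units of the state.
- read_state(): the state, without advancing time (a new reading comes with each control period).
- camera(name): name is "scene" or "top"; returns (picture, depth): 384x512x3 uint8, red, green, blue; 384x512 float32, mm along the optical axis (not along the pixel's ray), 0 where there is no reading.
- camera_params(name): a dict with "fov_y" (degrees; the focal length in pixels is half the picture's height over the tangent of half this angle, whatever the lens; pixels are square), "cx", "cy" (the principal point, pixels), "k1" (the pictures are not rectified: a ray, as slopes to the right and down, at radius r is drawn at 1 + k1 r^2 times it, then the intrinsics apply), "R" (3x3) and "t" (3): a world point X has camera coordinates R X + t. Camera axes: x right, y down, z forward; pixel columns grow to the right and rows downward; lengths in mm; the calibration is good to about 2 mm. A picture is of the moment at which its call begins. camera_params takes no time and is no camera call.
- close_job(): hands the job in; it is judged then, once.
The state is a dict: "time": time; "qpos": joint angles; "qvel": joint speeds; "effort": joint torques, N m; "ee_pos": TCP position; "tool_rot": TCP orientation; "ft_force": force on the tool from outside, world axes, zero at the start; "moment": the same for the moment, N m; "opening": finger opening in mm; "grasp_force": force on a finger pad.
Only numpy, scipy, OpenCV 4.12 (cv2) and the standard library are available. Lean on these libraries where they do the work, as an engineer would, in place of code of your own. Each camera call takes 0.05 s, during which the arm holds its last target. There are 200 camera calls.

## Working session

There is one attempt and no reset: what is moved stays moved. The work goes in short steps, Python scripts to look and compute and a tool call to move; the robot and the scene stay as the last step left them, time stands still between calls to the robot, and variables do not carry over. Pictures are saved under pics/ and viewed, at most 10 in all, crops included, and the job is handed in when it is done.

Besides the shell and the picture viewer there is one more tool, called as name(argument=value, ...) on one line, values as JSON. servo_tool: Moves the arm, as the interface text tells. Its arguments: {"type":"object","properties":{"targets":{"type":"array","items":{"type":"array","items":{"type":"number"}}},"newtons":{"type":"number"}},"required":["targets"]}

```bash
mkdir -p pics; cat > h.py <<'E'
import numpy as np, cv2
from bench import *
def shot(n):
    p,d=camera(n); return p,d
def cloud(n,d):
    P=camera_params(n); f=d.shape[0]/2/np.tan(np.radians(P['fov_y'])/2)
    v,u=np.mgrid[:d.shape[0],:d.shape[1]].astype(float)
    K=np.array([[f,0,P['cx']],[0,f,P['cy']],[0,0,1]])
    uv=np.stack([u,v],-1).reshape(-1,1,2)
    s=cv2.undistortPoints(uv,K,np.array([P['k1'],0,0,0,0.])).reshape(*d.shape,2)
    c=np.dstack([s*d[...,None],d])
    return (c-np.array(P['t']))@np.array(P['R'])   # R^T (c-t)
E
python3 - <<'E'
from h import *
for n in('top','scene'):
    p,d=shot(n); X=cloud(n,d); np.savez(f'{n}0.npz',p=p,d=d,X=X); cv2.imwrite(f'pics/{n}0.png',p[...,::-1])
    print(n,{k:np.round(v,2).tolist() for k,v in camera_params(n).items()})
s=read_state();print(s)
E
```

```text
top {'fov_y': 46.63, 'cx': 251.03, 'cy': 187.76, 'k1': -0.04, 'R': [[0.01, -1.0, 0.0], [-0.98, -0.01, -0.19], [0.19, -0.0, -0.98]], 't': [87.87, 522.23, 1311.17]}
scene {'fov_y': 50.74, 'cx': 255.72, 'cy': 191.51, 'k1': -0.04, 'R': [[0.73, -0.68, -0.02], [-0.34, -0.34, -0.88], [0.59, 0.65, -0.48]], 't': [-296.24, 318.31, 909.25]}
{'time': 0.1, 'qpos': array([ 1.06479041,  0.41181405, -0.01270852,  1.59694314,  0.00559011,
        1.13429716, -0.08220645]), 'qvel': array([-4.97737598e-04, -1.41701975e-03,  2.48114940e-05, -8.78459809e-04,
       -1.50057591e-03, -4.64403574e-04, -1.97654353e-03]), 'effort': array([ 3.58100595e-03, -5.89098501e+01,  6.44567795e-01, -2.91712117e+01,
       -5.36754203e-02,  1.44633476e-02,  9.72771022e-05]), 'ee_pos': array([ 264.74732694, -565.66211699,  221.90388398]), 'tool_rot': array([-3.14016947e+00,  9.30124928e-05,  4.37816264e-01]), 'ft_force': array([ 0.34076542,  0.03106036, -0.25560098]), 'moment': array([ 0.06657644,  0.00732762, -0.01547144]), 'grasp_force': 0.0, 'opening': 87.8344732488288}
```

View pics/top0.png

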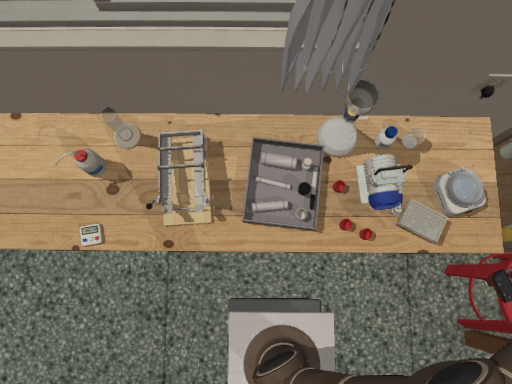

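View pics/scene0.png

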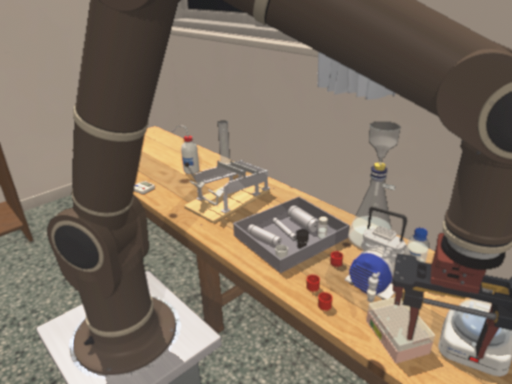

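The top view shows the crate around (285,185) and the gauge at (185,178), with its lever knob at about (150,206). The candidate rods are at (278,160), (273,183, thin) and (270,206). I'll compare their thicknesses in a close crop.

```bash
python3 - <<'E'
from h import *
z=np.load('top0.npz');p=z['p'];X=z['X']
a=cv2.resize(p[120:240,140:335],None,fx=4,fy=4,interpolation=cv2.INTER_CUBIC)
cv2.imwrite('pics/crop0.png',a[...,::-1])
for c in (262,270,278,286):
  print(c,[(r,*np.round(X[r,c]).astype(int)) for r in range(148,216,1)if X[r,c,2]>9])
# rods by height: blobs
b=((X[...,2]>12)&(X[...,2]<50)).astype(np.uint8); b[:, :248]=0;b[:,322:]=0;b[:143]=0;b[228:]=0
n,l,st,ce=cv2.connectedComponentsWithStats(b)
for i in range(1,n):
  if st[i,4]<15: continue
  q=X[l==i]; r=cv2.minAreaRect(q[:,:2].astype(np.float32)); print(np.round(ce[i]),st[i,4],np.round(r[0]),np.round(r[1]),round(r[2],1),np.round(np.percentile(q[:,2],[50,95])))
E
```

```text
262 [(153, np.int64(635), np.int64(60), np.int64(40)), (154, np.int64(630), np.int64(60), np.int64(44)), (155, np.int64(626), np.int64(60), np.int64(46)), (156, np.int64(624), np.int64(60), np.int64(44)), (157, np.int64(621), np.int64(60), np.int64(42)), (158, np.int64(616), np.int64(60), np.int64(48)), (159, np.int64(615), np.int64(60), np.int64(42)), (160, np.int64(612), np.int64(59), np.int64(41)), (161, np.int64(611), np.int64(59), np.int64(31)), (162, np.int64(607), np.int64(59), np.int64(36)), (163, np.int64(604), np.int64(59), np.int64(33)), (164, np.int64(607), np.int64(59), np.int64(9)), (178, np.int64(560), np.int64(59), np.int64(16)), (179, np.int64(557), np.int64(59), np.int64(16)), (180, np.int64(553), np.int64(59), np.int64(16)), (181, np.int64(550), np.int64(59), np.int64(18)), (182, np.int64(548), np.int64(58), np.int64(12)), (202, np.int64(481), np.int64(59), np.int64(28)), (203, np.int64(477), np.int64(59), np.int64(35)), (204, np.int64(475), np.int64(59), np.int64(30)), (205, np.int64(471), np.int64(59), np.int64(35)), (206, np.int64(468), np.int64(59), np.int64(30
[... 4499 characters left out ...]
, np.int64(31)), (204, np.int64(475), np.int64(-15), np.int64(34)), (205, np.int64(472), np.int64(-15), np.int64(31)), (206, np.int64(469), np.int64(-16), np.int64(28)), (207, np.int64(467), np.int64(-16), np.int64(25)), (208, np.int64(465), np.int64(-17), np.int64(15))]
[250. 164.] 79 [597.  97.] [  5. 139.] 83.6 [44. 49.]
[304. 187.] 734 [548. -16.] [205. 280.] 83.4 [30. 47.]
[279. 160.] 440 [620.   6.] [110.  47.] 81.0 [41. 47.]
[304. 167.] 31 [595. -74.] [25. 10.] 65.8 [32. 47.]
[273. 182.] 167 [547.  24.] [111.  16.] 76.3 [19. 24.]
[304. 187.] 30 [525. -69.] [22. 23.] 56.3 [48. 50.]
[270. 205.] 319 [473.  35.] [ 29. 112.] 6.7 [30. 36.]
[301. 213.] 46 [447. -60.] [29. 33.] 88.3 [29. 39.]
```

View pics/crop0.png

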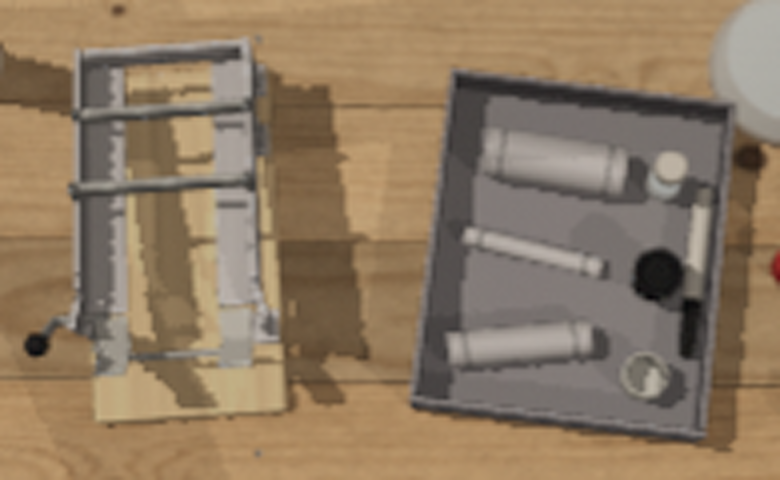

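The middle rod is the one at pixel (270,206): 29 mm wide, 33 mm high, at world (473, 35). The look-alikes are the 41 mm thick rod at (278,160) and the 16 mm thin rod at (273,183). In the crop the gauge runs downhill towards world +x, with the knob at pixel (149,206) on its +y side. Next I'll measure the gauge.

```bash
python3 - <<'E'
from h import *
z=np.load('top0.npz');p=z['p'].astype(int);X=z['X']
R=X[120:232,140:218].reshape(-1,3);C=p[120:232,140:218].reshape(-1,3)
# knob: dark & high
k=(C.max(1)<45)&(R[:,2]>85); print('knob',k.sum(),np.median(R[k],0).round(1),R[k].max(0).round(),R[k].min(0).round())
# base: near edge plywood points
b=(R[:,2]>6)&(R[:,2]<40)&(R[:,1]>200)&(R[:,1]<480)&(C[:,0]-C[:,2]>30)&(R[:,0]<520); q=R[b]
print('base z',np.percentile(q[:,2],[5,50,95]))
for y in range(250,430,10):
    m=(abs(q[:,1]-y)<5); 
    if m.sum(): print(y,m.sum(),q[m][:,0].min().round(),end=' | ')
print()
h=(R[:,2]>60)&(C.max(1)>0); r=cv2.minAreaRect(R[h][:,:2].astype(np.float32)); print('high',r)
P=X
for n,(u,v) in dict(g1L=(161,166.5),g1R=(202,165.5),g2L=(161,148.5),g2R=(201,146.5),endL=(161,133),endR=(201,131.5),wl1=(159.5,190),wr1=(203.5,190),wl0=(159.5,155),wr0=(202,155)).items():
    w=X[int(v)-1:int(v)+3,int(u)-2:int(u)+3].reshape(-1,3); w=w[w[:,2]>np.percentile(w[:,2],60)]
    print(n,w.mean(0).round(1))
s=np.load('scene0.npz');p=s['p'].astype(int);X=s['X']
m=(p.max(2)<60)&(X[...,2]>85)&(X[...,2]<140)&(abs(X[...,0]-470)<50)&(X[...,1]>340)&(X[...,1]<460);print('knob scene',m.sum(),np.median(X[m],0) if m.any() else'')
E
```

```text
knob 21 [446.9 379.1 151.6] [453. 385. 156.] [441. 373. 145.]
base z [ 7.27823291 11.60758464 16.72153293]
250 40 395.0 | 260 36 416.0 | 270 74 416.0 | 280 103 415.0 | 290 99 415.0 | 300 100 413.0 | 310 101 400.0 | 320 102 412.0 | 330 100 411.0 | 340 70 409.0 | 350 34 409.0 | 360 36 408.0 | 370 7 440.0 | 380 2 400.0 | 390 2 393.0 | 400 2 431.0 | 410 2 412.0 | 420 1 510.0 | 
high ((458.0389404296875, 277.65478515625), (494.5330505371094, 218.4859161376953), 19.099010467529297)
g1L [567.9 355.5 124.5]
g1R [575.5 238.5 120.9]
g2L [631.3 364.2 101.7]
g2R [639.5 245.7  99.7]
endL [681.8 372.1  86. ]
endR [687.1 245.4  88.6]
wl1 [498.8 359.9 110.9]
wr1 [500.4 230.3 107.1]
wl0 [608.5 368.4  95.7]
wr0 [608.8 238.9  98.6]
knob scene 0
```

servo_tool(targets=[[0,0,-0.18,0,0,-0.02,0.05],[0,0,-0.18,0,0,-0.02,0.05],[0,0,-0.18,0,0,0,0.05],[0,0,-0.18,0,0,0,0.05],[0,0,-0.18,0,0,0,0.05],[0,0,-0.18,0,0,0,0.05],[0,0,-0.16,0,0,0,0.05]])

```text
time: 0.98
ee_pos: [264.8, -565.9, 262.2]
tool_rot: [-3.141, -0.001, 1.683]
ft_force: [0.7, 0.0, -0.3]
opening: 50.1
grasp_force: 0.0
```

servo_tool(targets=[[0,0,0,0.052,0.025,0,0.05],[0,0,0,0.052,0.025,0,0.05],[0,0,0,0.052,0.025,0,0.05],[0,0,0,0.052,0.025,0,0.05],[0,0,0,0.052,0.025,0,0.05],[0,0,0,0.052,0.025,0,0.05],[0,0,0,0.052,0.025,0,0.05],[0,0,0,0.052,0.025,0,0.05],[0,0,0,0.052,0.025,0.02,0.05],[0,0,0,0.052,0.025,0.02,0.05]])

```text
time: 2.22
ee_pos: [458.4, -20.8, 222.4]
tool_rot: [3.141, 0.001, 1.677]
ft_force: [0.2, 0.2, -1.2]
opening: 49.9
grasp_force: 0.0
```

servo_tool(targets=[[0,0,0,0.054,0.024,0.02,0.05],[0,0,0,0,0,0.04,0.05],[0,0,0,0,0,0,0.05]])

```text
time: 2.6
ee_pos: [473.9, 34.1, 160.3]
tool_rot: [-3.136, -0.001, 1.68]
ft_force: [-0.1, -0.6, 0.5]
opening: 49.6
grasp_force: 0.0
```

servo_tool(targets=[[0,0,0,0,0,0.05,0.05],[0,0,0,0,0,0.05,0.05],[0,0,0,0,0,0.03,0.05],[0,0,0,0,0,0.02,0.05],[0,0,0,0,0,0,0.05]])

```text
time: 3.22
ee_pos: [476.0, 32.8, 12.7]
tool_rot: [-3.14, 0.001, 1.676]
ft_force: [0.7, 0.6, 0.0]
opening: 49.8
grasp_force: 0.0
```

servo_tool(newtons=20, targets=[[0,0,0,0.001,-0.002,0.004,0.05],[0,0,0,0,0,0,0.02],[0,0,0,0,0,0,0.02],[0,0,0,0,0,0,0.02],[0,0,0,0,0,0,0.02],[0,0,0,0,0,0,0.02]])

```text
time: 3.98
ee_pos: [474.3, 34.6, 9.1]
tool_rot: [3.141, 0.0, 1.678]
ft_force: [-0.8, -0.4, 6.3]
opening: 27.3
grasp_force: 20.0
```

servo_tool(targets=[[0,0,0,0,0,-0.03,0.02],[0,0,0,0,0,-0.05,0.02],[0,0,0,0,0,-0.06,0.02],[0,0,0,0,0,-0.05,0.02],[0,0,0,0.0515,0.004,0,0.02],[0,0,0,0.0515,0.004,0,0.02],[0,0,0,0.0515,0.004,0,0.02],[0,0,0,0.0515,0.004,0,0.02],[0,0,0,0.0515,0.004,0,0.02],[0,0,0.037,0,0,0,0.02]])

```text
time: 5.22
ee_pos: [464.4, 297.5, 198.5]
tool_rot: [-3.141, -0.003, 1.647]
ft_force: [-0.1, -0.6, -0.3]
opening: 27.3
grasp_force: 20.0
```

servo_tool(targets=[[0,0,0,0,0,0,0.02],[0,0,0,0,0,0,0.02]])

```text
time: 5.48
ee_pos: [466.8, 291.2, 198.4]
tool_rot: [-3.141, 0.001, 1.639]
ft_force: [-0.4, -0.5, -1.3]
opening: 27.7
grasp_force: 20.0
```

```bash
python3 - <<'E'
from h import *
p,d=shot('top');X=cloud('top',d);np.savez('top1.npz',p=p,d=d,X=X)
p2,d2=shot('scene');np.savez('scene1.npz',p=p2,d=d2,X=cloud('scene',d2))
a=cv2.resize(p[120:240,120:245],None,fx=3.2,fy=3.2,interpolation=cv2.INTER_CUBIC)
b=cv2.resize(p2[130:250,150:275],None,fx=3.2,fy=3.2,interpolation=cv2.INTER_CUBIC)
cv2.imwrite('pics/place.png',np.hstack([a,b])[...,::-1])
s=read_state();print(s['ee_pos'],s['tool_rot'])
E
```

```text
[466.84246904 291.38648949 198.62215317] [3.14145171e+00 7.90592941e-04 1.63903091e+00]
```

View pics/place.png

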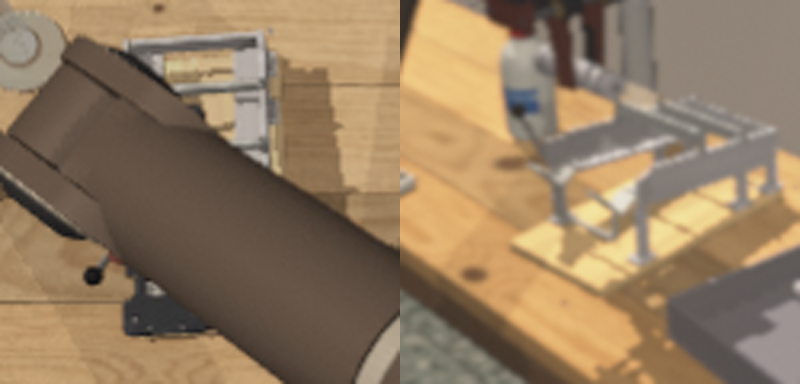

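The wrist hides the cradle from above. In the scene half the rod is held over the gauge around crop (600,75), and the knob is at (518,107). I'll refine the saddles' V from the first top cloud.

```bash
python3 - <<'E'
from h import *
c,s=np.cos(.07),np.sin(.07)
for f in('top0','scene0','scene1'):
    X=np.load(f+'.npz')['X'].reshape(-1,3)
    D=X[:,:2]-[466,292.5]; g=np.c_[D@[c,s],D@[-s,c],X[:,2]]
    for lo,hi in((32,60),(-60,-32)):
        m=(g[:,1]>lo)&(g[:,1]<hi)&(g[:,2]>60)&(g[:,2]<135)
        print(f,lo,[(x,m2.sum(),np.median(g[m2,2]).round()) for x in range(-40,50,5) for m2 in[m&(abs(g[:,0]-x)<2.5)] if m2.sum()])
    if f=='scene1':
        m=(abs(g[:,0])<25)&(abs(g[:,1])<70)&(g[:,2]>185)&(g[:,2]<230);q=g[m&(g[:,1]<-20)]
        print('rod end',len(q),np.percentile(q,[2,50,98],axis=0).round(1).tolist())
E
```

```text
top0 32 [(-30, np.int64(9), np.float64(99.0)), (-25, np.int64(8), np.float64(99.0)), (-20, np.int64(16), np.float64(93.0)), (-15, np.int64(9), np.float64(87.0)), (-10, np.int64(11), np.float64(81.0)), (-5, np.int64(13), np.float64(73.0)), (0, np.int64(14), np.float64(75.0)), (5, np.int64(17), np.float64(79.0)), (10, np.int64(13), np.float64(81.0)), (15, np.int64(15), np.float64(82.0)), (20, np.int64(14), np.float64(84.0)), (25, np.int64(11), np.float64(84.0)), (30, np.int64(13), np.float64(83.0)), (35, np.int64(13), np.float64(83.0)), (40, np.int64(12), np.float64(81.0)), (45, np.int64(16), np.float64(81.0))]
top0 -60 [(-30, np.int64(7), np.float64(99.0)), (-25, np.int64(9), np.float64(97.0)), (-20, np.int64(13), np.float64(92.0)), (-15, np.int64(13), np.float64(86.0)), (-10, np.int64(10), np.float64(83.0)), (-5, np.int64(12), np.float64(76.0)), (0, np.int64(15), np.float64(75.0)), (5, np.int64(14), np.float64(78.0)), (10, np.int64(16), np.float64(81.0)), (15, np.int64(15), np.float64(83.0)), (20, np.int64(10), np.float64(84.0)), (25, np.int64(13), np.float64(83.0)), (30, np.int64(16
[... 1797 characters left out ...]
at64(81.0)), (35, np.int64(4), np.float64(81.0)), (40, np.int64(5), np.float64(81.0)), (45, np.int64(6), np.float64(80.0))]
scene1 -60 [(-30, np.int64(3), np.float64(98.0)), (-25, np.int64(9), np.float64(97.0)), (-20, np.int64(3), np.float64(86.0)), (-15, np.int64(5), np.float64(81.0)), (-10, np.int64(4), np.float64(68.0)), (-5, np.int64(6), np.float64(66.0)), (0, np.int64(9), np.float64(74.0)), (5, np.int64(13), np.float64(79.0)), (10, np.int64(7), np.float64(82.0)), (15, np.int64(6), np.float64(84.0)), (20, np.int64(5), np.float64(84.0)), (25, np.int64(3), np.float64(83.0)), (40, np.int64(2), np.float64(92.0))]
rod end 109 [[-13.4, -55.6, 196.3], [-5.7, -47.0, 211.8], [11.6, -21.8, 221.8]]
```

servo_tool(targets=[[0,0,0,0,0,0.04,0.02],[0,0,0,0,0,0.04,0.02],[0,0,0,0,0,0.02,0.02],[0,0,0,0,0,0.01,0.02],[0,0,0,0,0,0.003,0.02],[0,0,0,0,0,0,0.02]])

```text
time: 6.32
ee_pos: [466.9, 293.3, 86.5]
tool_rot: [3.14, -0.001, 1.641]
ft_force: [-0.2, -0.6, -1.3]
opening: 27.3
grasp_force: 20.0
```

servo_tool(targets=[[0,0,0,0,0,0.002,0.02],[0,0,0,0,0,0.002,0.02],[0,0,0,0,0,0,0.02]])

```text
time: 6.7
ee_pos: [466.7, 293.2, 82.9]
tool_rot: [3.14, 0.0, 1.641]
ft_force: [-2.1, -2.2, 8.7]
opening: 27.8
grasp_force: 20.0
```

Contact at the expected height: 8.7 N upward. Releasing gently.

servo_tool(newtons=5, targets=[[0,0,0,0,0,0,0.02],[0,0,0,0,0,0,0.03],[0,0,0,0,0,0,0.034],[0,0,0,0,0,0,0.042],[0,0,0,0,0,0,0.05],[0,0,0,0,0,0,0.05]])

```text
time: 7.45
ee_pos: [466.4, 292.8, 81.6]
tool_rot: [-3.142, 0.0, 1.641]
ft_force: [0.6, 0.3, 0.9]
opening: 50.0
grasp_force: 0.0
```

servo_tool(targets=[[0,0,0,0,0,-0.02,0.05],[0,0,0,0,0,-0.04,0.05],[0,0,0,0,0,-0.05,0.05],[0,0,0,0,0,-0.05,0.05],[0,0,0,-0.02,-0.06,0,0.05],[0,0,0,0,-0.06,0,0.02],[0,0,0,0,0,0,0]])

```text
time: 8.32
ee_pos: [345.4, 264.8, 243.1]
tool_rot: [3.139, 0.002, 1.644]
ft_force: [0.6, -0.9, 1.3]
opening: 33.6
grasp_force: 0.0
```

```bash
python3 - <<'E'
from h import *
p,d=shot('top');X=cloud('top',d);np.savez('top2.npz',p=p,d=d,X=X)
p2,d2=shot('scene');np.savez('scene2.npz',p=p2,d=d2,X=cloud('scene',d2))
a=cv2.resize(p[120:240,120:245],None,fx=3.2,fy=3.2,interpolation=cv2.INTER_CUBIC)
b=cv2.resize(p2[130:250,150:275],None,fx=3.2,fy=3.2,interpolation=cv2.INTER_CUBIC)
cv2.imwrite('pics/placed.png',np.hstack([a,b])[...,::-1])
s=read_state();print(s['ee_pos'],s['tool_rot'],s['time'])
E
```

```text
[349.2432298  264.97831441 243.05303667] [3.13852095e+00 1.57338927e-04 1.64125133e+00] 8.425
```

View pics/placed.png

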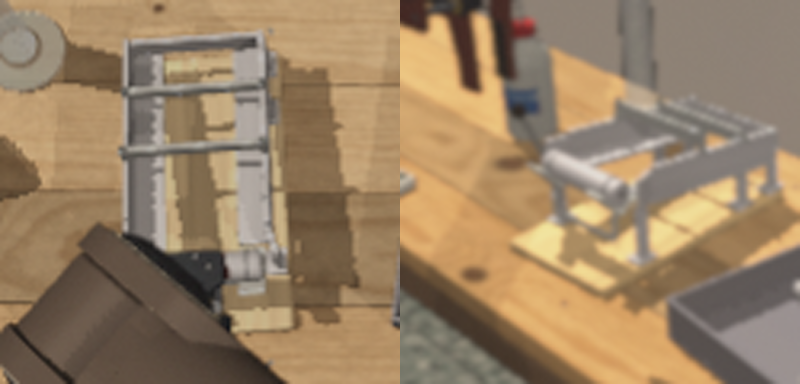

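The rod lies level in both saddles, around crop (590,180) in the scene half, and the gripper is clear. Next I'll close the fingers and go uphill of the knob.

servo_tool(targets=[[0,0,0,0.036,0.022,0,0],[0,0,0,0.036,0.022,0,0],[0,0,0,0.036,0.022,0.01,0],[0,0,0,0,0,0.05,0],[0,0,0,0,0,0.04,0],[0,0,0,0,0,0.01,0],[0,0,0,0,0,0,0]])

```text
time: 9.3
ee_pos: [407.6, 377.6, 131.8]
tool_rot: [-3.141, -0.0, 1.64]
ft_force: [-0.1, -0.3, -0.2]
opening: 0.4
grasp_force: 0.0
```

servo_tool(targets=[[0,0,0,0,0.006,0,0],[0,0,0,0,0.006,0,0],[0,0,0,0,0.006,0,0],[0,0,0,0,0.006,0,0],[0,0,0,0,0.006,0,0],[0,0,0,0,0.006,0,0]])

```text
time: 10.05
ee_pos: [442.9, 379.9, 131.7]
tool_rot: [-3.141, -0.0, 1.641]
ft_force: [-1.7, 0.4, 1.2]
opening: 0.6
grasp_force: 1.2
```

servo_tool(targets=[[0,0,0,0,0.006,0,0],[0,0,0,0,0.006,0,0],[0,0,0,0,0.006,0,0],[0,0,0,0,0.006,0,0],[0,0,0,0,0.004,0,0],[0,0,0,0,0.004,0,0],[0,0,0,0,0,0,0]])

```text
time: 10.92
ee_pos: [475.3, 381.8, 131.5]
tool_rot: [3.141, 0.0, 1.64]
ft_force: [0.4, -0.1, -0.2]
opening: 0.4
grasp_force: 0.0
```

```bash
python3 - <<'E'
from h import *
p2,d2=shot('scene');np.savez('scene3.npz',p=p2,d=d2,X=cloud('scene',d2))
cv2.imwrite('pics/tip.png',cv2.resize(p2[130:250,150:275],None,fx=4,fy=4,interpolation=cv2.INTER_CUBIC)[...,::-1])
E
```

```text
(no output)
```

View pics/tip.png

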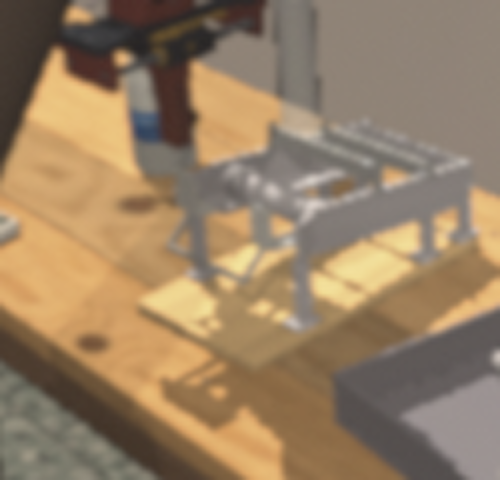

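The crop shows something bright near (270,190), either the tipped cradle or the rod. I'll check the depth in the gauge frame.

```bash
python3 - <<'E'
from h import *
c,s=np.cos(.07),np.sin(.07)
for n in('top','scene'):
    p,d=shot(n);X=cloud(n,d).reshape(-1,3)
    D=X[:,:2]-[466,292.5]; g=np.c_[D@[c,s],D@[-s,c],X[:,2]]
    for lo,hi in((-58,-30),(-30,0),(0,30),(30,58)):
        m=(g[:,1]>lo)&(g[:,1]<hi)&(g[:,2]>45)&(g[:,2]<135)
        print(n,lo,[(x,int(m2.sum()),int(np.percentile(g[m2,2],80))) for x in range(-40,190,8) for m2 in[m&(abs(g[:,0]-x)<4)] if m2.sum()])
    cv2.imwrite(f'pics/{n}4.png',p[...,::-1])
E
```

```text
top -58 [(80, 1, 77), (88, 17, 75), (96, 20, 75), (104, 46, 120), (112, 25, 122), (128, 15, 70), (136, 18, 71), (144, 22, 69), (152, 17, 68), (160, 23, 66), (168, 45, 99), (176, 10, 99), (184, 6, 63)]
top -30 [(104, 24, 121), (112, 11, 122), (168, 30, 100), (176, 6, 101)]
top 0 [(104, 18, 123), (112, 11, 124), (168, 36, 102), (176, 5, 100)]
top 30 [(128, 13, 71), (136, 21, 69), (144, 18, 67), (152, 18, 68), (160, 17, 65), (168, 50, 99), (176, 4, 77), (184, 6, 63)]
scene -58 [(-32, 9, 68), (-24, 7, 76), (-16, 7, 102), (-8, 63, 118), (0, 6, 88), (8, 7, 86), (16, 4, 85), (24, 3, 84), (32, 1, 81), (48, 1, 108), (56, 1, 106), (64, 2, 103), (72, 13, 103), (80, 6, 103), (88, 3, 101), (104, 27, 120), (112, 2, 120), (152, 2, 80), (160, 3, 93), (168, 23, 98), (176, 3, 100)]
scene -30 [(-32, 12, 68), (-8, 1, 101), (64, 24, 96), (72, 17, 103), (80, 7, 104), (88, 2, 101), (104, 28, 118), (112, 5, 121), (160, 1, 94), (168, 31, 98), (176, 1, 96)]
scene 0 [(-32, 12, 67), (64, 28, 95), (72, 19, 102), (80, 8, 103), (104, 27, 119), (112, 2, 118), (160, 2, 94), (168, 24, 98), (176, 1, 97)]
scene 30 [(-32, 12, 69), (-24, 5, 77), (-16, 8, 93), (-8, 47, 118), (0, 4, 88), (8, 8, 87), (16, 3, 84), (24, 9, 83), (32, 10, 82), (40, 7, 81), (48, 4, 80), (56, 8, 79), (64, 34, 97), (72, 18, 101), (80, 7, 104), (104, 26, 119), (112, 3, 121), (128, 1, 69), (136, 6, 67), (144, 6, 66), (152, 6, 64), (160, 4, 63), (168, 28, 98)]
```

The rod has left the cradle and sits just above gate 1, at gauge x of about 75 from the seat. It may still be rolling, so I'll let time pass.

servo_tool(targets=[[0,0,0,0,-0.03,0,0],[0,0,0,0,-0.03,0,0],[0,0,0,0,-0.02,-0.04,0],[0,0,0,-0.02,-0.02,-0.05,0],[0,0,0,0,-0.05,0,0],[0,0,0,0,0,0,0]])

```text
time: 11.82
ee_pos: [324.0, 351.5, 222.7]
tool_rot: [3.139, 0.001, 1.644]
ft_force: [-0.0, 0.2, -0.1]
opening: 0.7
grasp_force: 0.0
```

```bash
python3 - <<'E'
from h import *
c,s=np.cos(.07),np.sin(.07)
for n in('scene','top'):
    p,d=shot(n);X=cloud(n,d).reshape(-1,3)
    D=X[:,:2]-[466,292.5]; g=np.c_[D@[c,s],D@[-s,c],X[:,2]]
    for lo,hi in((-58,-30),(-30,0),(0,30),(30,58)):
        m=(g[:,1]>lo)&(g[:,1]<hi)&(g[:,2]>45)&(g[:,2]<135)
        print(n,lo,[(x,int(m2.sum()),int(np.percentile(g[m2,2],80))) for x in range(40,190,8) for m2 in[m&(abs(g[:,0]-x)<4)] if m2.sum()])
    np.savez(n+'5.npz',p=p,d=d)
    if n=='scene': b=cv2.resize(p[130:250,150:275],None,fx=3.2,fy=3.2)
a=cv2.resize(p[120:240,120:245],None,fx=3.2,fy=3.2,interpolation=cv2.INTER_CUBIC)
cv2.imwrite('pics/fin.png',np.hstack([a,b])[...,::-1])
E
```

```text
scene -58 [(104, 26, 121), (112, 3, 122), (128, 1, 96), (136, 2, 92), (144, 6, 91), (152, 8, 92), (160, 6, 91), (168, 22, 98), (176, 2, 100), (184, 1, 78)]
scene -30 [(104, 26, 120), (112, 4, 119), (136, 6, 78), (144, 2, 78), (152, 4, 92), (160, 1, 97), (168, 26, 99)]
scene 0 [(104, 31, 120), (112, 1, 121), (136, 6, 80), (144, 9, 77), (152, 4, 94), (160, 3, 92), (168, 23, 97), (176, 2, 98)]
scene 30 [(40, 8, 81), (48, 5, 79), (56, 8, 79), (64, 5, 77), (72, 9, 75), (80, 6, 76), (88, 10, 74), (96, 6, 73), (104, 27, 117), (112, 9, 119), (120, 7, 68), (128, 7, 68), (136, 11, 79), (144, 13, 74), (152, 4, 93), (160, 6, 93), (168, 20, 99)]
top -58 [(40, 17, 84), (48, 23, 82), (56, 20, 81), (64, 20, 79), (72, 24, 79), (80, 22, 77), (88, 20, 77), (96, 24, 75), (104, 45, 120), (112, 25, 122), (128, 15, 71), (136, 21, 70), (144, 39, 89), (152, 28, 95), (160, 21, 92), (168, 35, 100), (176, 10, 99), (184, 5, 64)]
top -30 [(104, 26, 119), (112, 11, 125), (136, 2, 82), (144, 39, 94), (152, 25, 95), (160, 20, 94), (168, 35, 100), (176, 7, 100)]
top 0 [(104, 24, 124), (112, 10, 122), (136, 7, 86), (144, 32, 90), (152, 30, 95), (160, 20, 94), (168, 36, 101), (176, 7, 101)]
top 30 [(40, 21, 82), (48, 20, 81), (56, 20, 81), (64, 20, 79), (72, 21, 78), (80, 18, 78), (88, 22, 76), (96, 17, 75), (104, 48, 121), (112, 19, 124), (128, 16, 72), (136, 27, 79), (144, 33, 93), (152, 24, 95), (160, 17, 93), (168, 34, 101), (176, 5, 99), (184, 5, 61)]
```

View pics/fin.png

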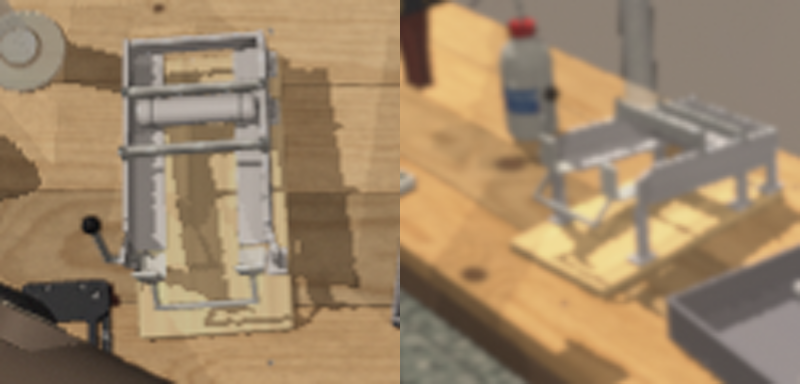

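The rod lies square against the second gate at crop (195,108), past the first. The cradle is tipped and the robot is clear. I'll let half a second settle, then hand in.

servo_tool(targets=[[0,0,0,0,0,0,0],[0,0,0,0,0,0,0],[0,0,0,0,0,0,0],[0,0,0,0,0,0,0]])

```text
time: 12.42
ee_pos: [326.7, 351.5, 221.4]
tool_rot: [-3.141, -0.0, 1.641]
ft_force: [-0.5, -0.5, -0.8]
opening: 0.5
grasp_force: 0.0
```

```bash
python3 -c "
from bench import *
print(close_job())"
```

```text
the job is handed in; nothing more can be done
None
```

The middle rod went from the crate to the cradle, rolled under the first gate when I tipped the lever, and rests against the second gate; the job is handed in at about 12.4 s with the robot clear and nothing else picked up.

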